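Set and clamp the sorting chute

TASK

Get the sorting chute ready for the next batch of gold stars: push the blue swivelling chute round with a fingertip until its spout hangs over the middle of the tub of gold stars, and only then push the red clamp lever across to its far stop. Leave the tubs, pliers, bottle, jar and dish standing where they are.

Things in the scene. Friction and masses are not known exactly. Their poses are not given: they have to be found in the camera images.
- chute (a joint): Swivel of the blue sloping chute about a vertical axis. 0: the chute points along the stand's +x; grows anticlockwise seen from above; stops at -1.35 and 1.6 rad. Stays where it is left (friction about 0.12 N m, so about 1 N at 130 mm from the axis).
- chute_axis (a point): A point on the chute's vertical swivel axis, 100 mm above the table. The chute is a straight open channel 34 mm wide over its upright flat side walls, from this axis to 170 mm out, falling outward: at 130 mm from the axis its walls span heights of 84 to 108 mm above the table, at 170 mm 76 to 100 mm. A clear funnel, 72 mm across, sits on the axis up to 142 mm high.
- spout (a point): Centre of the lower mouth of the chute's spout, a steel tube 32 mm across under the outer end of the chute, 170 mm from its axis; the mouth is 60 mm above the table and passes freely above the tubs.
- clamp (a joint): Red clamp lever beside the chute, turning about its own vertical axis. 0 and a little more: open, as at the start; grows anticlockwise seen from above to its far stop at 1.22 rad (clamped). Stays where it is left (friction about 0.1 N m, so about 1.4 N at the knob).
- clamp_axis (a point): A point on the clamp lever's vertical axis, 114 mm above the table. The axis stands on the same stand as the chute, about 130 mm from the chute's axis.
- clamp_knob (a point): Centre of the top face of the upright round red knob at the lever's free end: 18 mm diameter, from 68 to 114 mm above the table, 75 mm from the lever's axis. The bar between, 14 mm wide, spans heights of 69 to 79 mm; the lever's hub reaches 84 mm.
- stand: Grey fixed base plate, 8 mm thick, that carries the chute and the clamp. Origin: on the table, on the chute's axis. Its x axis is the chute's zero direction.
- tub_stars: Clear round open tub, 94 mm across the rim, 42 mm high, 0.25 kg, loose, filled with gold stars: the target. Origin: centre of its underside. The three tubs stand round the chute with their centres about 170 mm from its axis; which is where varies.
- tub_rings: The same kind of tub filled with white rings. Leave alone.
- tub_beads: The same kind of tub filled with blue beads. Leave alone.
- pliers_a: Pliers with red handles, 135 mm long, 14 mm high, lying loose, jaws along +x. Origin: on the table near the pivot. Leave alone.
- pliers_b: A second pair, the same. Leave alone.
- bottle: White plastic bottle with black cap, 52 mm across, 100 mm high. Origin: centre of its underside. Leave alone.
- jar: Small amber jar with a brass lid, 38 mm across, 55 mm high, near the stand. Origin: centre of its underside. Leave alone.
- dish: White ceramic bowl, 90 mm across, 30 mm high. Origin: centre of its underside. Leave alone.
There are look-alikes about, which are no part of the job. Leave any purple or turquoise look-alike of the tub_stars alone.

How it is judged:
On the way, in this order (a step that is already met when the one before it is completed fails the run):
1. the chute is pushed round until its spout hangs still over the tub of gold stars (horizontal distance between spout and tub_stars below 0.02 m and velocity of joint chute between -0.05 and 0.05 rad/s), for 0.3 s.
2. the clamp lever is pushed across to its far stop (value of joint clamp above 1.1 rad), for 0.2 s.
At the end, for the whole second after the job is handed in: The spout is within 20 mm, seen from above, of the centre of the tub of gold stars and at rest; the clamp lever is at more than 1.1 rad; the tubs stand upright within 15 mm of where they stood (all of step 1 and value of joint clamp above 1.1 rad and distance of each of tub_stars, tub_rings, tub_beads from where it was at the start of the episode below 0.015 m and angle between each of tub_stars, tub_rings, tub_beads's own z axis and vertical below 0.1 rad); the robot touches nothing.
It fails at once if a tub is shifted by more than 15 mm, lifted or tipped (distance of any of tub_stars, tub_rings, tub_beads from where it was at the start of the episode above 0.015 m or angle between any of tub_stars, tub_rings, tub_beads's own z axis and vertical above 0.3 rad).
It fails at once if the pliers, bottle, jar or dish are shifted by more than 15 mm or lifted (distance of any of pliers_a, pliers_b, bottle, jar, dish from where it was at the start of the episode above 0.015 m).
It fails at once if the clamp lever is pushed past half way while the spout is not over the tub of gold stars (value of joint clamp above 0.65 rad and horizontal distance between spout and tub_stars above 0.03 m).
It also fails if it takes over 64 s, if anything falls off the work surface, if the arm or the gripper's body presses on something with over 40 N, if the wrist force passes 120 N, or if a joint passes its speed limit or range.

ROBOT

A 7-joint arm with a two-finger parallel gripper is mounted at the origin on the work surface. World frame = base frame: x ahead of the robot, y to its left, z up, the work surface at z = 0. Lengths are in m, angles in rad, forces in N, time in s.
With the tool pointing down it reaches from about 0.425 to 0.95 m from the base axis. Payload 4.7 kg.
Tool frame: the origin (TCP) lies at the very end of the fingers, on their centre line; the grasp point (between the pads) lies 19 mm behind it; z points along the fingers, y is the direction in which the jaws open and shut (so a half turn about z gives the same grasp; the last joint's range is limited). The gripper opens to 87 mm and grips with 3 to 60 N. Pads are 19 mm wide; open, the fingers measure 117 mm over their backs; the gripper's body (75 mm by 190 mm) begins 51 mm behind the grasp point.
Start: joints at [1.3, 0.469, -0.049, 1.532, 0.024, 1.141, -0.082], TCP at [0.162, -0.655, 0.223] pointing down, gripper open.
Joint ranges: [-2.59, 2.59], [-0.33, 1.99], [-1.39, 1.29], [0.1, 2.45], [-1.04, 4.18], [0.21, 1.99], [-2.66, 2.66]. Speed limits (rad/s): [2.57, 2.57, 3.14, 3.14, 3.14, 3.14, 3.14].

INTERFACE

Orientations are given as a unit quaternion [w, x, y, z].
In Python, from plant import ctrl, read_camera, calibration gives the robot as it stands.
- The arm moves only by the tool apply_moves, never from a script. Its argument "targets" is a list of rows, each an object with "delta_pos": the shift along the tool's x, y, z in cm, a list of three; "angular": the turn, a rotation vector about the tool's x, y, z in rad, a list of three. A call has 1 to 12 rows; each row is the pose to reach, as a shift and turn from the pose commanded when the call began, along the tool's axes at that moment; what a row does not reach only later rows make up. A row lasts 1/12 s, in which the tool goes at most 41.7 mm and 7.16 degrees, less where a joint would pass 70% of its speed; a pose out of reach is approached as far as the arm can. A call with a gripper value outside its range is refused whole. "claw" is the opening, from 0 (shut) to 1 (fully open), set as the call begins (left out, the last holds). The fingers move at their own pace and stop on an object; "force" is the grip in N (left out, the last holds). Time passes only in rows, so rows that repeat a pose let the fingers close. It gives the time, the measured TCP pose, the force and the opening at its end, in the units of the state.
- ctrl.get_obs(): the state, without advancing time (a new reading comes with each control period).
- read_camera(name): name is "side" or "top" or "wrist"; returns (picture, depth): 400x640x3 uint8, blue, green, red; 400x640 float32, m along the optical axis (not along the pixel's ray), 0 where there is no reading.
- calibration(name): a dict with "fovy" (degrees; the focal length in pixels is half the picture's height over the tangent of half this angle, whatever the lens; pixels are square), "cx", "cy" (the principal point, pixels), "rvec" (rotation vector, rad) and "tvec" (3), from world to camera coordinates, as OpenCV has them. Camera axes: x right, y down, z forward; pixel columns grow to the right and rows downward; lengths in m; the calibration is good to about 2 mm. A picture is of the moment at which its call begins: read the wrist's pose just before it. calibration takes no time and is no camera call; for the wrist camera it gives the pose at the moment of the call.
- ctrl.sign_off(): hands the job in, once; it reports no verdict.
The state is a dict: "time_s": time; "q": joint angles; "qd": joint speeds; "tau": joint torques, N m; "eef_pos": TCP position; "orientation": TCP orientation; "contact_force": force on the tool from outside, world axes, zero at the start; "moment": the same for the moment, N m; "gripper_width": finger opening in m.
Only numpy, scipy, OpenCV 4.12 (cv2) and the standard library are available. Lean on these libraries where they do the work, as an engineer would, in place of code of your own. Each camera call takes 0.05 s, during which the arm holds its last target. There are 200 camera calls.

## Working session

There is one attempt and no reset: what is moved stays moved. The work goes in short steps, Python scripts to look and compute and a tool call to move; the robot and the scene stay as the last step left them, time stands still between calls to the robot, and variables do not carry over. Pictures are saved under pics/ and viewed, about 8 in all and at most 12, crops included, and the job is handed in when it is done.

Besides the shell and the picture viewer there is one more tool, called after ">>>" as a command line: name --argument value ..., lists and objects as JSON in quotes. apply_moves: Moves the arm, as the interface text tells. Its arguments: {"type":"object","properties":{"targets":{"type":"array","items":{"type":"object","properties":{"delta_pos":{"type":"array","items":{"type":"number"}},"angular":{"type":"array","items":{"type":"number"}}}}},"claw":{"type":"number"},"force":{"type":"number"}},"required":["targets"]}

```bash
mkdir -p pics; ls; cat > h.py <<'E'
import numpy as np, cv2
from plant import ctrl, read_camera, calibration
def cam(name):
    c=calibration(name); R=cv2.Rodrigues(np.array(c["rvec"],float))[0]; t=np.array(c["tvec"],float).ravel()
    f=200/np.tan(np.radians(c["fovy"])/2); return R,t,f,c["cx"],c["cy"]
def ray(C,u,v,z):
    R,t,f,cx,cy=C; d=R.T@np.array([(u-cx)/f,(v-cy)/f,1.]); o=-R.T@t
    return o+d*(z-o[2])/d[2]
def proj(C,p):
    R,t,f,cx,cy=C; q=R@np.array(p,float)+t; return f*q[0]/q[2]+cx, f*q[1]/q[2]+cy
def world(C,depth):
    R,t,f,cx,cy=C; v,u=np.mgrid[0:400,0:640]
    P=np.stack([(u-cx)/f*depth,(v-cy)/f*depth,depth],-1)
    return (P-t)@R
E
python3 - <<'E'
from h import *
for n in("top","side"):
    im,d=read_camera(n); cv2.imwrite(f"pics/{n}0.png",im); np.savez(f"{n}0.npz",im=im,d=d)
    print(n,calibration(n))
o=ctrl.get_obs(); print(o["eef_pos"],o["orientation"],o["time_s"])
E
```

```text
pics
top {'fovy': 47.663583734695784, 'cx': 311.09772829800863, 'cy': 203.1755268398089, 'rvec': array([ 2.13924966, -2.15731672,  0.14596142]), 'tvec': array([-0.02269063,  0.57004973,  1.41127639])}
side {'fovy': 43.4702316722266, 'cx': 325.25241713105095, 'cy': 199.32530162948473, 'rvec': array([ 0.29388308, -2.70611434,  1.33111505]), 'tvec': array([0.53126005, 0.14749557, 1.31272977])}
[ 0.16152799 -0.65485452  0.22159857] [-8.48043022e-04  9.92694501e-01  1.20651925e-01 -1.44526307e-04] 0.1
```

View pics/top0.png

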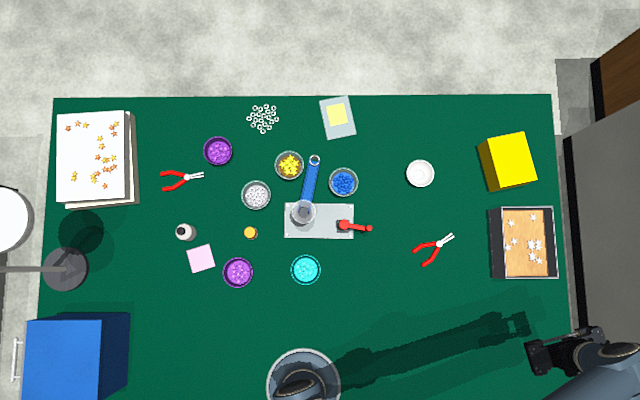

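View pics/side0.png

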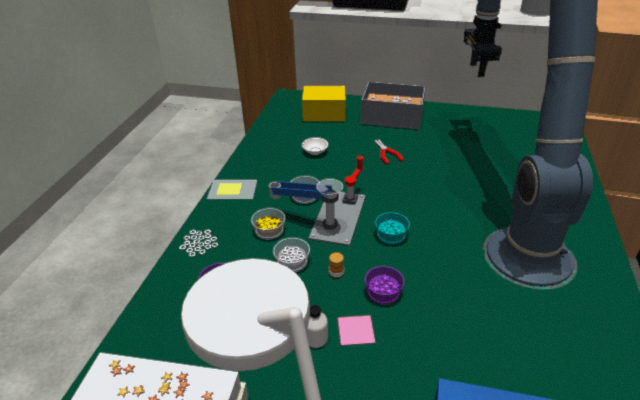

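```bash
python3 - <<'E'
from h import *
D=np.load("top0.npz"); im,d=D["im"],D["d"]; C=cam("top"); W=world(C,d)
crop=im[130:260,220:400]; cv2.imwrite("pics/crop.png",cv2.resize(crop,None,fx=4.4,fy=4.4,interpolation=cv2.INTER_CUBIC))
hsv=cv2.cvtColor(im,cv2.COLOR_BGR2HSV)
def blob(name,lo,hi,box,z):
    u0,v0,u1,v1=box; m=np.zeros((400,640),np.uint8); m[v0:v1,u0:u1]=cv2.inRange(hsv,lo,hi)[v0:v1,u0:u1]
    v,u=np.nonzero(m); P=W[v,u]; (cu,cv_),r=cv2.minEnclosingCircle(np.stack([u,v],1).astype(np.float32))
    print(name,len(u),"cen",u.mean().round(1),v.mean().round(1),"ray",ray(C,u.mean(),v.mean(),z).round(4),"encl",ray(C,cu,cv_,z).round(4),"zmed",np.median(P[:,2]).round(3),P[:,2].max().round(3)); return m
blob("stars",(20,120,80),(35,255,255),(270,145,305,185),.025)
blob("beads",(100,120,60),(125,255,255),(328,165,360,200),.025)
m=blob("chute",(95,90,40),(125,255,255),(300,150,326,215),.09)
blob("lever",(0,120,60),(8,255,255),(330,210,380,245),.08)
# depth heights on table region
H=W[...,2]; 
for nm,(u,v) in dict(table=(390,200),plate=(325,210),knob=(369,229),hub=(344,225),spout=(314,160),fun=(303,212)).items(): print(nm,H[v-1:v+2,u-1:u+2].round(3).ravel())
# chute direction: points with height 0.07-0.115 & blue
v,u=np.nonzero(m); P=W[v,u]; k=(P[:,2]>.07)&(P[:,2]<.13); 
vx,vy,x0,y0=cv2.fitLine(P[k][:,:2].astype(np.float32),cv2.DIST_L2,0,.01,.01).ravel(); print("chute line",vx,vy,x0,y0)
# plate
pl=cv2.inRange(hsv,(0,0,100),(180,60,255)); pl[:203]=0; pl[240:]=0; pl[:,:283]=0; pl[:,357:]=0
r=cv2.minAreaRect(cv2.findNonZero(pl)); print("plate",[ray(C,*p,.008)[:2].round(4).tolist() for p in cv2.boxPoints(r)])
E
```

```text
stars 279 cen 289.1 165.5 ray [0.6971 0.0435 0.025 ] encl [0.6961 0.0425 0.025 ] zmed 0.023 1.476
beads 392 cen 342.8 182.8 ray [ 0.6379 -0.1311  0.025 ] encl [ 0.6374 -0.1315  0.025 ] zmed 0.024 0.04
chute 493 cen 309.4 181.8 ray [ 0.6299 -0.0229  0.09  ] encl [ 0.6199 -0.02    0.09  ] zmed 0.095 1.476
lever 207 cen 353.7 225.9 ray [ 0.4921 -0.1587  0.08  ] encl [ 0.4949 -0.1643  0.08  ] zmed 0.082 0.12
table [-0.003 -0.002  0.002 -0.005  0.002  0.001  0.005 -0.006 -0.002]
plate [ 0.002  0.006  0.01   0.007  0.009  0.008  0.008  0.011 -0.001]
knob [0.114 0.113 0.115 0.12  0.112 0.112 0.115 0.111 0.116]
hub [0.078 0.088 0.083 0.086 0.085 0.086 0.086 0.086 0.083]
spout [ 0.059 -0.005 -0.002  0.002  0.001 -0.007  0.078  0.    -0.002]
fun [0.115 0.113 0.114 0.11  0.113 0.112 0.109 0.114 0.11 ]
chute line 0.9810223 -0.193895 0.6280215 -0.024604317
plate [[0.5756, 0.0613], [0.5736, -0.1646], [0.4592, -0.1622], [0.4611, 0.0613]]
```

View pics/crop.png

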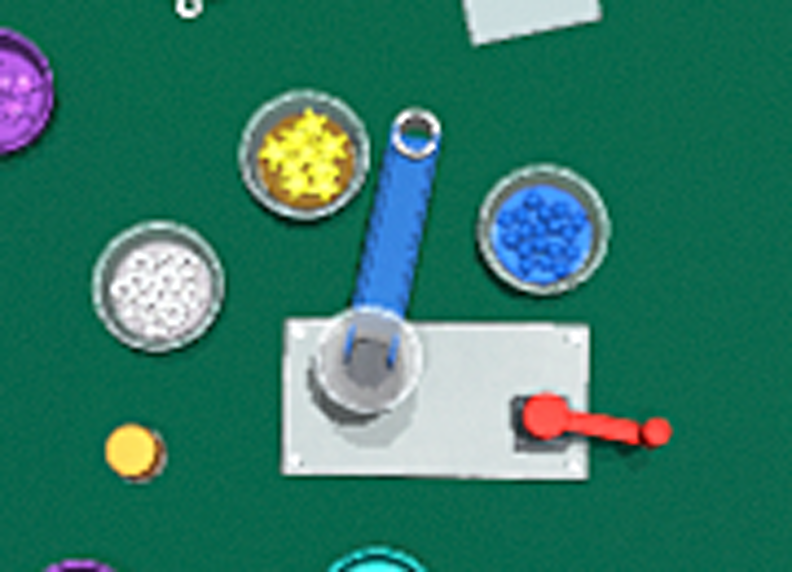

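```bash
python3 - <<'E'
from h import *
C=cam("top")
g=lambda u,v,z: ray(C,220+u/4.4-.4,130+v/4.4-.4,z)[:2]
ax=g(370,361,.142); tub=g(304.5,155,.042); sp=g(416,133,.1); hub=g(546,416,.084); kn=g(656,432,.114); be=g(543,230,.042)
for n,p in dict(ax=ax,tub=tub,sp=sp,hub=hub,kn=kn,beads=be).items(): print(n,p.round(4))
a=lambda p,q:(np.arctan2(*(q-p)[::-1]),np.hypot(*(q-p)))
print("tub",a(ax,tub),"spout",a(ax,sp),"hub",a(ax,hub),"knob",a(hub,kn),"beads",a(ax,be))
E
```

```text
ax [ 0.5304 -0.0055]
tub [0.6955 0.0437]
sp [ 0.6975 -0.0382]
hub [ 0.4975 -0.1276]
kn [ 0.4831 -0.2006]
beads [ 0.6378 -0.1308]
tub (np.float64(0.28952406773526823), np.float64(0.1722714709000573)) spout (np.float64(-0.19316666457573614), np.float64(0.17027444291772803)) hub (np.float64(-1.8340420133692812), np.float64(0.12640091068249598)) knob (np.float64(-1.7653153209926191), np.float64(0.07444511778269032)) beads (np.float64(-0.8615919912980694), np.float64(0.1650382581650199))
```

>>> apply_moves --claw 0 --targets '[{"delta_pos": [3,-2,0],"angular": [0,0,0.04]},{"delta_pos": [6,-4,0],"angular": [0,0,0.08]},{"delta_pos": [9,-6,0],"angular": [0,0,0.12]},{"delta_pos": [12,-8,0],"angular": [0,0,0.16]},{"delta_pos": [15,-10,0],"angular": [0,0,0.2]},{"delta_pos": [18,-12,0],"angular": [0,0,0.242]},{"delta_pos": [21,-14,0],"angular": [0,0,0.242]},{"delta_pos": [24,-16,0],"angular": [0,0,0.242]},{"delta_pos": [27,-18,0],"angular": [0,0,0.242]},{"delta_pos": [30.7,-20.4,0],"angular": [0,0,0.242]},{"delta_pos": [30.7,-20.4,0],"angular": [0,0,0.242]},{"delta_pos": [30.7,-20.4,0],"angular": [0,0,0.242]}]'

```text
time_s: 1.1
eef_pos: [0.4132, -0.3807, 0.2223]
orientation: [-0.001, 1.0, 0.003, 0.0]
contact_force: [0.0, -1.0, 0.7]
gripper_width: 0.015
```

>>> apply_moves --targets '[{"delta_pos": [2.5,-2.7,0],"angular": [0,0,0]},{"delta_pos": [5,-5.4,0],"angular": [0,0,0]},{"delta_pos": [7.5,-8.1,0],"angular": [0,0,0]},{"delta_pos": [10,-10.8,0],"angular": [0,0,0]},{"delta_pos": [12.5,-13.5,0],"angular": [0,0,0]},{"delta_pos": [15,-16.2,0],"angular": [0,0,0]},{"delta_pos": [17.5,-18.9,0],"angular": [0,0,0]},{"delta_pos": [20,-21.6,0],"angular": [0,0,0]},{"delta_pos": [22.5,-24.3,0],"angular": [0,0,0]},{"delta_pos": [24.7,-27.1,0],"angular": [0,0,0]},{"delta_pos": [24.7,-27.1,0],"angular": [0,0,0]}]'

```text
time_s: 2.02
eef_pos: [0.6613, -0.1055, 0.2218]
orientation: [-0.003, 1.0, 0.004, 0.001]
contact_force: [-0.2, 1.8, 0.8]
gripper_width: 0.0003
```

>>> apply_moves --targets '[{"delta_pos": [0,0,3],"angular": [0,0,0]},{"delta_pos": [0,0,6],"angular": [0,0,0]},{"delta_pos": [0,0,9],"angular": [0,0,0]},{"delta_pos": [0,0,11.5],"angular": [0,0,0]},{"delta_pos": [0,0,13.4],"angular": [0,0,0]},{"delta_pos": [0,0,13.4],"angular": [0,0,0]},{"delta_pos": [0,0,13.4],"angular": [0,0,0]}]'

```text
time_s: 2.6
eef_pos: [0.6568, -0.1147, 0.0874]
orientation: [0.0, 1.0, -0.001, -0.001]
contact_force: [0.6, -0.6, 0.1]
gripper_width: 0.0004
```

```bash
python3 - <<'E'
from h import *
a,_=read_camera("top"); b,_=read_camera("side")
a=cv2.resize(a[130:260,220:400],None,fx=3,fy=3); b=cv2.resize(b[130:260,220:400],None,fx=3,fy=3)
cv2.imwrite("pics/p1.png",np.vstack([a,b])[:780] if 0 else np.hstack([a[:, :400],b[:, :400]])); o=ctrl.get_obs(); print(o["eef_pos"],o["orientation"],o["contact_force"])
E
```

```text
[ 0.65890251 -0.11404701  0.09003836] [ 3.81880077e-04  9.99998879e-01 -7.51284373e-04  1.23794513e-03] [ 0.47797084 -0.54955461  0.09276143]
```

View pics/p1.png

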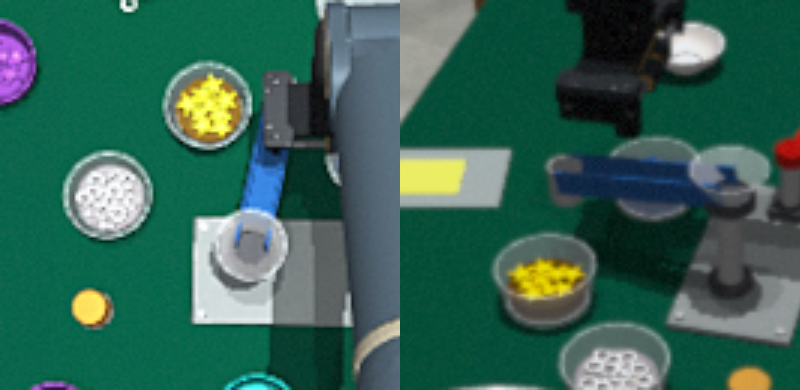

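>>> apply_moves --targets '[{"delta_pos": [0,-1,0.2],"angular": [0,0,0]},{"delta_pos": [0,-2,0.2],"angular": [0,0,0]},{"delta_pos": [0,-3,0.2],"angular": [0,0,0]},{"delta_pos": [0,-3.8,0.2],"angular": [0,0,0]},{"delta_pos": [0,-4.6,0.2],"angular": [0,0,0]},{"delta_pos": [0,-5.4,0.2],"angular": [0,0,0]},{"delta_pos": [0,-6.2,0.2],"angular": [0,0,0]},{"delta_pos": [0,-7,0.2],"angular": [0,0,0]},{"delta_pos": [0,-7.8,0.2],"angular": [0,0,0]},{"delta_pos": [0,-8.6,0.2],"angular": [0,0,0]},{"delta_pos": [0,-9,0.2],"angular": [0,0,0]},{"delta_pos": [0,-9,0.2],"angular": [0,0,0]}]'

```text
time_s: 3.7
eef_pos: [0.6579, -0.0207, 0.0866]
orientation: [-0.001, 1.0, 0.001, -0.0]
contact_force: [0.8, -0.3, -1.0]
gripper_width: 0.0003
```

```bash
cat > m.py <<'E'
from h import *
im,d=read_camera("top"); C=cam("top"); W=world(C,d); o=ctrl.get_obs(); print(o["eef_pos"].round(4),np.round(o["contact_force"],1),o["time_s"])
hsv=cv2.cvtColor(im,cv2.COLOR_BGR2HSV); m=cv2.inRange(hsv,(100,130,90),(118,255,255))
m[:145]=0; m[212:]=0; m[:,:265]=0; m[:,326:]=0
v,u=np.nonzero(m); P=W[v,u]; k=(P[:,2]>.075)&(P[:,2]<.125); P=P[k]
vx,vy,x0,y0=cv2.fitLine(P[:,:2].astype(np.float32),cv2.DIST_L2,0,.01,.01).ravel()
print(len(P),"line angle",np.arctan2(vy,vx),"axis->centroid",np.arctan2(P[:,1].mean()+.0055,P[:,0].mean()-.5304))
b,_=read_camera("side")
a=cv2.resize(im[130:260,220:350],None,fx=3,fy=3); b=cv2.resize(b[130:260,230:360],None,fx=3,fy=3)
import sys; cv2.imwrite(f"pics/{sys.argv[1]}.png",np.hstack([a,b]))
E
python3 m.py p2
```

```text
[ 0.6576 -0.0215  0.0864] [-0.4 -0.4 -0.1] 3.75
41 line angle 0.14942054 axis->centroid 0.3010962312596853
```

View pics/p2.png

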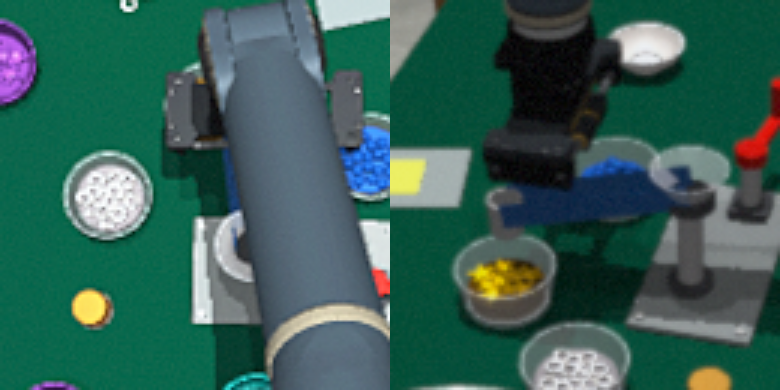

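```bash
python3 - <<'E'
from h import *
C=cam("side")
p=ray(C,268.3,206.8,.06); print(p, np.arctan2(p[1]+.0055,p[0]-.5304), np.hypot(p[1]+.0055,p[0]-.5304))
print("tub", ray(C,230+(505-390)/3-.3,130+266/3-.3,.042))
E
```

```text
[0.70342366 0.01335952 0.06      ] 0.10857104337371211 0.1740484676881748
tub [0.6967388 0.0412345 0.042    ]
```

>>> apply_moves --targets '[{"delta_pos": [0,-0.5,0],"angular": [0,0,0]},{"delta_pos": [0,-1,0],"angular": [0,0,0]},{"delta_pos": [0,-1.4,0],"angular": [0,0,0]},{"delta_pos": [0,-1.7,0],"angular": [0,0,0]},{"delta_pos": [0,-2.0,0],"angular": [0,0,0]},{"delta_pos": [0,-2.1,0],"angular": [0,0,0]},{"delta_pos": [0,-2.1,0],"angular": [0,0,0]},{"delta_pos": [0,-2.1,0],"angular": [0,0,0]}]'

```text
time_s: 4.47
eef_pos: [0.6581, -0.0014, 0.0867]
orientation: [-0.0, 1.0, -0.0, 0.0]
contact_force: [-0.3, 0.3, 0.0]
gripper_width: 0.0002
```

>>> apply_moves --targets '[{"delta_pos": [0,1,0],"angular": [0,0,0]},{"delta_pos": [0,3,0],"angular": [0,0,0]},{"delta_pos": [0,6,0],"angular": [0,0,0]},{"delta_pos": [0,9,-1],"angular": [0,0,0]},{"delta_pos": [0,12,-4],"angular": [0,0,0]},{"delta_pos": [0,15,-8],"angular": [0,0,0]},{"delta_pos": [0,18,-10],"angular": [0,0,0]},{"delta_pos": [-3,20,-10],"angular": [0,0,0]},{"delta_pos": [-6,22,-10],"angular": [0,0,0]},{"delta_pos": [-9,24,-10],"angular": [0,0,0]},{"delta_pos": [-12,26,-10],"angular": [0,0,0]},{"delta_pos": [-12,26,-10],"angular": [0,0,0]}]'

```text
time_s: 5.47
eef_pos: [0.5306, -0.2694, 0.1865]
orientation: [0.002, 1.0, -0.006, -0.003]
contact_force: [-1.2, -0.2, 0.5]
gripper_width: 0.0007
```

```bash
python3 m.py p3
```

```text
[ 0.534  -0.2667  0.1868] [ 0.5 -0.1  0. ] 5.5167
389 line angle 0.29628828 axis->centroid 0.28223576131080463
```

View pics/p3.png

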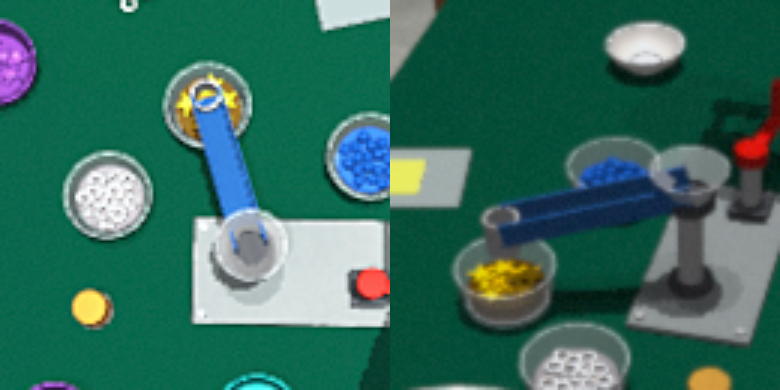

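>>> apply_moves --targets '[{"delta_pos": [-3,-2.5,0],"angular": [0,0,0.07]},{"delta_pos": [-6,-5,0],"angular": [0,0,0.14]},{"delta_pos": [-8.5,-7.3,0],"angular": [0,0,0.19]},{"delta_pos": [-8.5,-7.3,0],"angular": [0,0,0.19]},{"delta_pos": [-8.5,-7.3,0],"angular": [0,0,0.19]},{"delta_pos": [-8.5,-7.3,3],"angular": [0,0,0.19]},{"delta_pos": [-8.5,-7.3,6],"angular": [0,0,0.19]},{"delta_pos": [-8.5,-7.3,8.5],"angular": [0,0,0.19]},{"delta_pos": [-8.5,-7.3,9.8],"angular": [0,0,0.19]},{"delta_pos": [-8.5,-7.3,9.8],"angular": [0,0,0.19]},{"delta_pos": [-8.5,-7.3,9.8],"angular": [0,0,0.19]}]'

```text
time_s: 6.48
eef_pos: [0.4543, -0.189, 0.0882]
orientation: [-0.0, 0.996, -0.095, 0.0]
contact_force: [0.6, -1.4, 0.5]
gripper_width: 0.0004
```

```bash
cat > arc.py <<'E'
from h import *
from scipy.spatial.transform import Rotation as Ro
o=ctrl.get_obs(); p=np.array(o["eef_pos"]); q=np.array(o["orientation"]); R=Ro.from_quat(np.r_[q[1:],q[0]]).as_matrix()
yaw0=np.arctan2(R[1,0],R[0,0]); print(p.round(4),yaw0.round(3),np.round(o["contact_force"],1))
hub=np.array([.4975,-.1276])
for ph in np.arange(-1.765,-.35,.1):
    c,s=np.cos(ph),np.sin(ph); xy=hub+.075*np.array([c,s])-.0185*np.array([-s,c])
    d=R.T@np.r_[xy-p[:2],0]; print(ph.round(3),xy.round(3),"cm",(d*100).round(1),"ang z",-(ph+np.pi/2-yaw0).round(2))
E
python3 arc.py
```

```text
[ 0.4543 -0.189   0.0882] -0.19 [ 0.6 -1.4  0.5]
-1.765 [ 0.465 -0.198] cm [ 1.2  0.7 -0. ] ang z 0.0
-1.665 [ 0.472 -0.201] cm [ 2.   0.8 -0. ] ang z -0.1
-1.565 [ 0.479 -0.203] cm [ 2.7  0.9 -0. ] ang z -0.2
-1.465 [ 0.487 -0.204] cm [ 3.5  0.9 -0. ] ang z -0.3
-1.365 [ 0.495 -0.205] cm [ 4.3  0.8 -0. ] ang z -0.4
-1.265 [ 0.502 -0.205] cm [ 5.   0.6 -0. ] ang z -0.5
-1.165 [ 0.51  -0.204] cm [ 5.8  0.4 -0. ] ang z -0.6
-1.065 [ 0.518 -0.202] cm [ 6.5  0.1 -0. ] ang z -0.7
-0.965 [ 0.525 -0.2  ] cm [ 7.2 -0.3  0. ] ang z -0.8
-0.865 [ 0.532 -0.197] cm [ 7.8 -0.7  0. ] ang z -0.9
-0.765 [ 0.539 -0.193] cm [ 8.4 -1.2  0. ] ang z -1.0
-0.665 [ 0.545 -0.188] cm [ 8.9 -1.8  0. ] ang z -1.1
-0.565 [ 0.551 -0.183] cm [ 9.4 -2.4  0. ] ang z -1.2
-0.465 [ 0.556 -0.178] cm [ 9.8 -3.   0. ] ang z -1.3
-0.365 [ 0.561 -0.172] cm [10.2 -3.7  0. ] ang z -1.4
```

>>> apply_moves --targets '[{"delta_pos": [1.2,0.5,0],"angular": [0,0,0]},{"delta_pos": [2.0,0.6,0],"angular": [0,0,-0.1]},{"delta_pos": [2.7,0.7,0],"angular": [0,0,-0.2]},{"delta_pos": [3.5,0.7,0],"angular": [0,0,-0.3]},{"delta_pos": [4.3,0.6,0],"angular": [0,0,-0.4]},{"delta_pos": [5.0,0.5,0],"angular": [0,0,-0.5]},{"delta_pos": [5.8,0.3,0],"angular": [0,0,-0.6]},{"delta_pos": [6.5,0,0],"angular": [0,0,-0.7]},{"delta_pos": [7.2,-0.4,0],"angular": [0,0,-0.8]},{"delta_pos": [7.8,-0.8,0],"angular": [0,0,-0.9]},{"delta_pos": [8.4,-1.3,0],"angular": [0,0,-1.0]},{"delta_pos": [8.4,-1.3,0],"angular": [0,0,-1.0]}]'

```text
time_s: 7.48
eef_pos: [0.5401, -0.1925, 0.0899]
orientation: [0.001, 0.919, 0.395, 0.001]
contact_force: [0.1, -1.6, -0.3]
gripper_width: 0.0004
```

```bash
python3 arc.py | grep -v -- "-1\..*\[0" ; python3 - <<'E'
from h import *
b,_=read_camera("side"); a,_=read_camera("top")
cv2.imwrite("pics/p4.png",np.hstack([cv2.resize(a[150:260,270:400],None,fx=3,fy=3),cv2.resize(b[130:240,250:380],None,fx=3,fy=3)]))
E
```

```text
[ 0.5401 -0.1925  0.0899] 0.812 [ 0.1 -1.6 -0.3]
-1.765 [ 0.465 -0.198] cm [-5.5 -5.1 -0. ] ang z 1.01
-1.665 [ 0.472 -0.201] cm [-5.3 -4.4 -0. ] ang z 0.91
-1.565 [ 0.479 -0.203] cm [-4.9 -3.7 -0. ] ang z 0.81
-1.465 [ 0.487 -0.204] cm [-4.5 -3.  -0. ] ang z 0.71
-1.365 [ 0.495 -0.205] cm [-4.  -2.4 -0. ] ang z 0.61
-1.265 [ 0.502 -0.205] cm [-3.5 -1.9 -0. ] ang z 0.51
-1.165 [ 0.51  -0.204] cm [-2.9 -1.4 -0. ] ang z 0.41
-1.065 [ 0.518 -0.202] cm [-2.2 -1.  -0. ] ang z 0.31
-0.965 [ 0.525 -0.2  ] cm [-1.6 -0.6 -0. ] ang z 0.21
-0.865 [ 0.532 -0.197] cm [-0.9 -0.3 -0. ] ang z 0.11
-0.765 [ 0.539 -0.193] cm [-0.1 -0.1 -0. ] ang z 0.01
-0.665 [ 0.545 -0.188] cm [0.6 0.1 0. ] ang z -0.09
-0.565 [ 0.551 -0.183] cm [1.4 0.2 0. ] ang z -0.19
-0.465 [ 0.556 -0.178] cm [2.2 0.2 0. ] ang z -0.29
-0.365 [ 0.561 -0.172] cm [3.  0.1 0. ] ang z -0.39
```

View pics/p4.png

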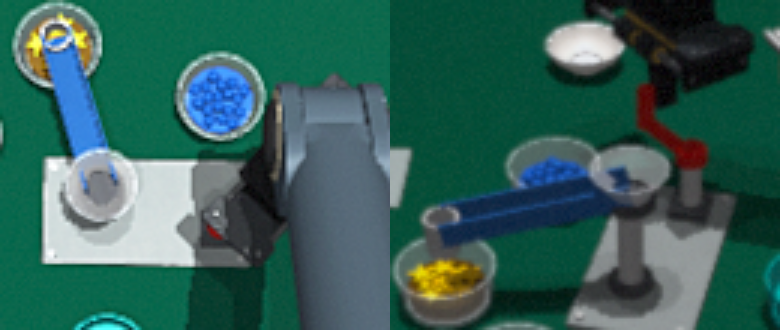

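>>> apply_moves --targets '[{"delta_pos": [0.4,0.0,0],"angular": [0,0,-0.05]},{"delta_pos": [0.8,0.1,0],"angular": [0,0,-0.1]},{"delta_pos": [1.0,0.1,0],"angular": [0,0,-0.13]},{"delta_pos": [1.0,0.1,0],"angular": [0,0,-0.13]}]'

```text
time_s: 7.92
eef_pos: [0.5403, -0.193, 0.0894]
orientation: [0.002, 0.893, 0.45, -0.007]
contact_force: [-12.1, -11.6, 9.7]
gripper_width: 0.0004
```

>>> apply_moves --targets '[{"delta_pos": [0.2,0.0,0],"angular": [0,0,-0.03]},{"delta_pos": [0.3,0.0,0],"angular": [0,0,-0.05]},{"delta_pos": [0.3,0.0,0],"angular": [0,0,-0.05]}]'

```text
time_s: 8.17
eef_pos: [0.5406, -0.1935, 0.0894]
orientation: [0.003, 0.882, 0.471, -0.009]
contact_force: [-14.7, -16.0, 11.2]
gripper_width: 0.0004
```

```bash
python3 - <<'E'
from h import *
b,d=read_camera("side"); C=cam("side"); W=world(C,d); hsv=cv2.cvtColor(b,cv2.COLOR_BGR2HSV)
m=cv2.inRange(hsv,(0,120,50),(8,255,255))|cv2.inRange(hsv,(174,120,50),(180,255,255)); m[:130]=0; m[240:]=0; m[:,:300]=0; m[:,380:]=0
v,u=np.nonzero(m); P=W[v,u]; P=P[(P[:,2]>.06)&(P[:,2]<.13)]; K=P[P[:,2]>.092]; H=P[P[:,2]<.09]
print(len(K),np.median(K,0).round(3)); vx,vy,_,_=cv2.fitLine(H[:,:2].astype(np.float32),cv2.DIST_HUBER,0,.01,.01).ravel(); print(np.arctan2(vy,vx))
print(np.arctan2(np.median(K[:,1])+.1276,np.median(K[:,0])-.4975))
cv2.imwrite("pics/p5.png",cv2.resize(b[130:240,250:380],None,fx=4,fy=4))
E
```

```text
45 [ 0.553 -0.173  0.108]
-0.7420796
-0.6849254744320775
```

>>> apply_moves --targets '[{"delta_pos": [-1.3,0,0],"angular": [0,0,0]},{"delta_pos": [-3,0,0],"angular": [0,0,0]},{"delta_pos": [-5,0,0],"angular": [0,0,0]},{"delta_pos": [-8,0,-2],"angular": [0,0,0.1]},{"delta_pos": [-10,2,-5],"angular": [0,0,0.2]},{"delta_pos": [-10,5,-8],"angular": [0,0,0.3]},{"delta_pos": [-10,9,-11],"angular": [0,0,0.4]},{"delta_pos": [-10,13,-13],"angular": [0,0,0.5]},{"delta_pos": [-10,17,-13],"angular": [0,0,0.6]},{"delta_pos": [-10,20,-13],"angular": [0,0,0.7]},{"delta_pos": [-10,20,-13],"angular": [0,0,0.7]}]'

```text
time_s: 9.13
eef_pos: [0.6645, -0.3799, 0.2178]
orientation: [0.001, 0.99, 0.141, 0.002]
contact_force: [-1.5, 0.1, -0.3]
gripper_width: 0.0004
```

```bash
python3 - <<'E'
from h import *
o=ctrl.get_obs(); print(o["eef_pos"],np.round(o["contact_force"],1))
a,d=read_camera("top"); b,_=read_camera("side")
cv2.imwrite("pics/p6.png",np.hstack([cv2.resize(a[140:240,270:370],None,fx=4,fy=4,interpolation=cv2.INTER_CUBIC),cv2.resize(b[130:230,250:350],None,fx=4,fy=4)]))
C=cam("top"); W=world(C,d); hsv=cv2.cvtColor(a,cv2.COLOR_BGR2HSV); m=cv2.inRange(hsv,(100,130,90),(118,255,255))
m[:145]=0; m[212:]=0; m[:,:265]=0; m[:,326:]=0
v,u=np.nonzero(m); P=W[v,u]; P=P[(P[:,2]>.075)&(P[:,2]<.125)]
vx,vy,_,_=cv2.fitLine(P[:,:2].astype(np.float32),cv2.DIST_L2,0,.01,.01).ravel(); print(len(P),"chute",np.arctan2(vy,vx))
E
```

```text
[ 0.66447467 -0.37987708  0.21778018] [-1.5  0.1 -0.3]
395 chute 0.299948
```

View pics/p6.png

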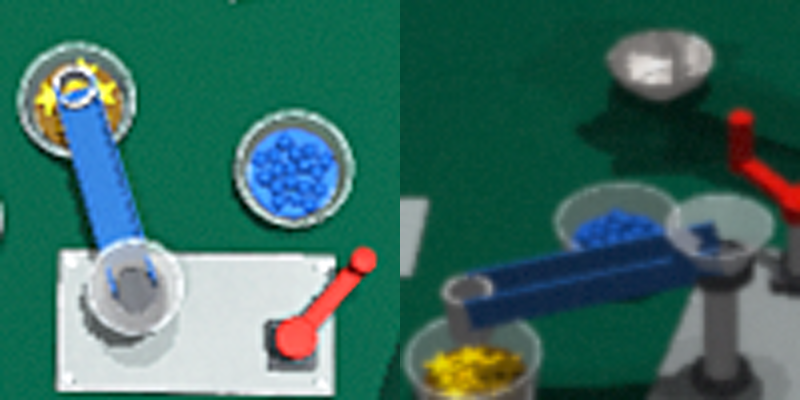

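```bash
python3 - <<'E'
from h import *
C=cam("top"); g=lambda u,v,z: ray(C,270+u/4-.4,140+v/4-.4,z)[:2]
hub=g(297,338,.084); kn=g(363,261,.114); sp=g(76,88,.1); tub=g(77,101,.042); d=kn-hub
print(hub,kn,"angle",np.arctan2(d[1],d[0]),np.hypot(*d),"spout",sp,"tub",tub,np.hypot(*(sp-tub)))
E
```

```text
[ 0.49760183 -0.12806746] [ 0.55302718 -0.17710433] angle -0.7243182884176718 0.07400394659970218 spout [0.69253764 0.04126759] tub [0.6953819  0.04350786] 0.0036205883427798628
```

>>> apply_moves --targets '[{"delta_pos": [-2,-4,0],"angular": [0,0,-0.1]},{"delta_pos": [-3.5,-8,0],"angular": [0,0,-0.2]},{"delta_pos": [-5,-12,0],"angular": [0,0,-0.3]},{"delta_pos": [-6.5,-16,0],"angular": [0,0,-0.32]},{"delta_pos": [-8,-20.7,0],"angular": [0,0,-0.32]},{"delta_pos": [-8,-20.7,0],"angular": [0,0,-0.32]},{"delta_pos": [-8,-20.7,2],"angular": [0,0,-0.32]},{"delta_pos": [-8,-20.7,6],"angular": [0,0,-0.32]},{"delta_pos": [-8,-20.7,9],"angular": [0,0,-0.32]},{"delta_pos": [-8,-20.7,12],"angular": [0,0,-0.32]},{"delta_pos": [-8,-20.7,12],"angular": [0,0,-0.32]},{"delta_pos": [-8,-20.7,12],"angular": [0,0,-0.32]}]'

```text
time_s: 10.23
eef_pos: [0.5222, -0.2001, 0.0984]
orientation: [-0.001, 0.954, 0.3, -0.001]
contact_force: [-0.0, -0.8, 0.5]
gripper_width: 0.0002
```

>>> apply_moves --targets '[{"delta_pos": [0.7,0,0],"angular": [0,0,0]},{"delta_pos": [1.3,0,0],"angular": [0,0,0]},{"delta_pos": [1.8,0,0],"angular": [0,0,0]},{"delta_pos": [2.2,0,0],"angular": [0,0,0]},{"delta_pos": [2.6,0,0],"angular": [0,0,0]},{"delta_pos": [2.9,0,0],"angular": [0,0,0]},{"delta_pos": [2.9,0,0],"angular": [0,0,0]},{"delta_pos": [2.9,0,0],"angular": [0,0,0]},{"delta_pos": [2.9,0,0],"angular": [0,0,0]}]'

```text
time_s: 10.98
eef_pos: [0.5409, -0.1903, 0.0998]
orientation: [0.002, 0.955, 0.298, -0.008]
contact_force: [-16.9, -9.3, 16.0]
gripper_width: 0.0007
```

>>> apply_moves --targets '[{"delta_pos": [-1.5,0,0],"angular": [0,0,0]},{"delta_pos": [-4,0,0],"angular": [0,0,0]},{"delta_pos": [-5,2,-3],"angular": [0,0,0]},{"delta_pos": [-5,5,-6],"angular": [0,0,0]},{"delta_pos": [-5,8,-9],"angular": [0,0,0]},{"delta_pos": [-5,12,-11],"angular": [0,0,0]},{"delta_pos": [-5,16,-12],"angular": [0,0,0]},{"delta_pos": [-5,20,-12],"angular": [0,0,0]},{"delta_pos": [-5,20,-12],"angular": [0,0,0]},{"delta_pos": [-5,20,-12],"angular": [0,0,0]},{"delta_pos": [-5,20,-12],"angular": [0,0,0]}]'

```text
time_s: 11.9
eef_pos: [0.6213, -0.3755, 0.2184]
orientation: [-0.001, 0.954, 0.301, 0.0]
contact_force: [0.5, 0.0, 0.1]
gripper_width: 0.0007
```

```bash
python3 - <<'E'
from h import *
o=ctrl.get_obs(); print(o["eef_pos"],np.round(o["contact_force"],1),np.abs(o["qd"]).max())
a,d=read_camera("top"); im0=np.load("top0.npz")["im"]
C=cam("top"); W=world(C,d); hsv=cv2.cvtColor(a,cv2.COLOR_BGR2HSV)
r=cv2.inRange(hsv,(0,120,60),(8,255,255)); r[:190]=0; r[245:]=0; r[:,:330]=0; r[:,385:]=0
v,u=np.nonzero(r); P=W[v,u]; K=P[P[:,2]>.098]; k=K.mean(0); print("knob",len(K),k.round(3),"angle",np.arctan2(k[1]+.128,k[0]-.4975))
cv2.imwrite("pics/p7.png",np.hstack([cv2.resize(im0[130:260,200:330],None,fx=3,fy=3),cv2.resize(a[130:260,260:390],None,fx=3,fy=3)]) if 0 else cv2.resize(a[100:290,150:470],None,fx=2.5,fy=2.5))
E
```

```text
[ 0.6213074  -0.3755263   0.21837569] [0.5 0.  0.1] 0.030305160449951542
knob 30 [ 0.552 -0.178  0.113] angle -0.7371505261452775
```

View pics/p7.png

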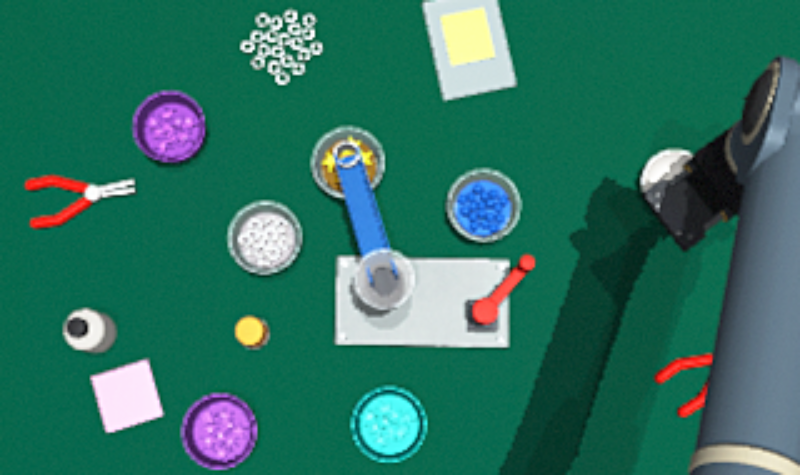

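The picture shows the spout over the gold stars (crop 347,153), the lever swung across with its knob at (526,262), and everything else in place. The second push with 19 N did not move the lever, so it is on its stop.

```bash
python3 -c "
from plant import ctrl
print(ctrl.sign_off())"
```

```text
the job is handed in; nothing more can be done
None
```

I pushed the chute round with the closed fingertip until its spout hung over the gold-star tub. Then I pushed the red lever across to its stop, moved the arm clear and handed the job in. The robot's clock was at about 12 s of the 64 s allowed.

- **Chute:** it now sits at about 0.30 rad from the robot's x axis; the tub lies at 0.29. In the top view the spout is about 4 mm from the tub's centre, against a 20 mm limit, and it was the same after the lever push as before it.
- **Lever:** I pushed it a second time from a different angle, with about 19 N against roughly 1.4 N of friction. It did not move, so I take it to be on its far stop.
- **Lever doubt:** the camera measured only about 1.04 rad of lever travel, less than the 1.1 rad mark. That fits only if the lever started a little open, at about 0.15–0.2 rad. I could not read the joint value directly.
- **Everything else:** in the last picture the tubs, bottle, jar and the pliers on the left look unmoved. The arm partly hid the dish and the other pliers, but it never worked near them. I judged this by eye, apart from re-measuring the star tub partway through, which had not shifted. The measured force on the tool was close to zero at the end.

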